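# Open the red-capped cleaner jug and hold its safety cap clear

## Task

Open the cleaner jug that has the red push-and-turn safety cap: press the cap down, keep it pressed and twist it about a quarter turn counterclockwise (seen from above) until it is free, then lift it straight up and finish holding it still and level in the gripper, right above the neck with a gap of about 8 cm. Do not let go of the cap: the program ends while holding it. Leave the blue-capped jug, the steel mug, the squeeze bottle and the steel bowl alone.

Things in the scene. Friction and masses are not known exactly. Their poses are not given: they have to be found in the camera images.
- red_cap_center (a point): Centre (half-way up) of the loose red cap on the cream jug: round, ribbed, 54 mm diameter, 44 mm tall, 35-70 g; upper half solid, lower half a hollow skirt. Seated, its centre is 207 mm above the worktop; within 70 mm of its axis nothing else is higher than 160 mm, so it can be gripped from above in any yaw. z up; x runs along two white marks on its top, above two locking lugs inside the skirt.
- red_cap_top (a point): Middle of the red cap's top face, 22 mm above its centre; axes as the cap's. Locked, its x axis is within 0.1 rad of the neck's x axis, and 4 mm deep teeth stop it turning or lifting. Pressed 5 mm or more it turns freely counterclockwise seen from above; clockwise is blocked. After 60 to 115 degrees (80 is best) it lifts straight off; 13 mm of lift clears the neck.
- insert (a joint): How far (m) the hidden spring insert in the neck, on which the red cap rests, is pressed down: 0 at rest, 0.008 fully down. It pushes the cap up with 4 N plus 1 N per mm (9 N at 5 mm, 12 N at 8 mm, then a hard stop), so keep the cap pressed 5 to 8 mm while twisting.
- red_neck (a point): Centre of the rim of the red-capped jug's neck (33 mm diameter), 198 mm above the worktop and 9 mm below the seated cap's centre; hidden under the cap at first. z up, x towards the jug's handle.
- jug_red: The red-capped jug, fixed: cream plastic, origin on the worktop straight below the neck, axes as the neck's. It spans x -50 to 110 mm, y -50 to 50 mm, 127 mm tall to the shoulder, handle to 158 mm, and stands in a bolted-down steel holder with walls 45 mm high and 6 mm outside the jug.
- red_cap: The same red cap, origin at the centre of its underside, 22 mm below its centre.
- jug_blue: The second jug, fixed, same shape and axes, origin below its neck, with a blue cap. Not to be touched.
- blue_cap_center (a point): Centre of the blue cap of a second jug of the same shape and height (same cap size, same axes; its handle lies along x). Not to be touched.
- pitcher_center (a point): Centre (half-way up) of a loose steel mug, 72 mm diameter, 85 mm tall, handle at its +y side. Leave alone.
- squeeze_center (a point): Centre (half-way up) of a loose yellow squeeze bottle, 60 mm diameter, 180 mm tall with its nozzle. Leave alone.
- pan_center (a point): Centre (half-way up) of a loose steel bowl, 110 mm diameter, 50 mm tall. Leave alone.
Things that resemble listed ones, but are neither listed nor needed, are in the scene too. Of the things like the red_cap, leave any that is purple; of the rest the smaller one is meant. What is shaped like the jug_red but green is not meant.

How it is judged:
On the way, in this order (a step that is already met when the one before it is completed fails the run):
1. the cap is pressed down at least 4 mm while still at its locked angle (z of red_cap_center in the frame of red_neck below 0.005 m and angle between the x axis of red_cap_center and the x axis of red_neck, either way round below 0.4 rad), for 0.05 s.
2. still on the neck, the cap is twisted at least 52 degrees, out of its lock (z of red_cap_center in the frame of red_neck below 0.015 m and angle between the x axis of red_cap_center and the x axis of red_neck, either way round above 0.9 rad and horizontal distance between red_cap_center and red_neck below 0.006 m), for 0.05 s.
At the end, for the whole second after the job is handed in: The red cap is gripped by the fingers (over 2 N), touches no part of its jug, its underside is 50 to 120 mm above the neck rim, its centre is within 30 mm of the neck's axis, it is level within 0.2 rad (11 degrees) and still (under 20 mm/s) (z of red_cap_center in the frame of red_neck between 0.072 and 0.142 m and horizontal distance between red_cap_center and red_neck below 0.03 m and angle between red_cap_center's own z axis and vertical below 0.2 rad and contact force between the fingers and red_cap above 2 N and contact force between red_cap and jug_red below 0.1 N and linear speed of red_cap below 0.02 m/s); the arm keeps its last pose, push and grip.
It fails at once if the blue-capped jug is touched (over 3 N) (contact force between any of the fingers, the arm and jug_blue above 3 N).
It fails at once if the mug, squeeze bottle or bowl is moved by more than 20 mm (distance of any of pitcher_center, squeeze_center, pan_center from where it was at the start of the episode above 0.02 m).
It also fails if it takes over 34 s, if anything falls off the work surface, if the arm or the gripper's body presses on something with over 40 N, if the wrist force passes 120 N, or if a joint passes its speed limit or range.

## Robot

A 7-joint arm with a two-finger parallel gripper is mounted at the origin on the work surface. World frame = base frame: x ahead of the robot, y to its left, z up, the work surface at z = 0. Lengths are in m, angles in rad, forces in N, time in s.
With the tool pointing down it reaches from about 0.425 to 0.825 m from the base axis. Payload 3.6 kg.
Tool frame: the origin (TCP) lies midway between the tips of the shut fingers; the grasp point (between the pads) lies 19 mm behind it (robot.grip_depth is the distance from the TCP to the grasp point, in m); z points along the fingers, y is the direction in which the jaws open and shut (so a half turn about z gives the same grasp; the last joint's range is limited). The gripper opens to 85 mm and grips with 20 to 120 N. Pads are 22 mm wide; open, the fingers measure 114 mm over their backs; the gripper's body (76 mm by 85 mm) begins 54 mm behind the grasp point. The pads swing forward as they close: fully open they stand 13 mm farther back than shut.
Start: joints at [-1.165, 0.615, -0.013, 1.423, 0.008, 1.103, -0.04], TCP at [0.273, 0.59, 0.231] pointing down, gripper open.
Joint ranges: [-3.12, 3.12], [-0.3, 2.06], [-1.34, 1.32], [0.26, 2.42], [-1.36, 4.5], [0.01, 1.98], [-2.84, 2.84]. Speed limits (rad/s): [2.79, 2.79, 3.14, 3.14, 3.14, 3.14, 3.14].

## Interface

Orientations are given as a unit quaternion [x, y, z, w].
In Python, from rig import robot gives the robot as it stands.
- The arm moves only by the tool carry_out, never from a script. Its arguments are lists of equal length, an entry for each row: "jaw": the closure, from -1 (fully open) to 1 (shut); "delta_pos": the shift along the tool's x, y, z in mm, a list of three; "rotation": the turn, a rotation vector about the tool's x, y, z in rad, a list of three. In form: {"jaw": [jaw, ...], "delta_pos": [[dx, dy, dz], ...], "rotation": [[wx, wy, wz], ...]}. A call has 1 to 12 rows; each row shifts and turns the commanded pose from where the row before left it, along the tool's axes as they then stand; what a row does not reach is not made up. A row lasts 1/10 s, in which the tool goes at most 50 mm and 8.59 degrees, less where a joint would pass 70% of its speed; a pose out of reach is approached as far as the arm can. A call with a gripper value outside its range is refused whole. The fingers move at their own pace and stop on an object; "grip_force" is the grip in N (left out, the last holds). Time passes only in rows, so rows that do not move let the fingers close. It gives the time, the measured TCP pose, the force and the opening at its end, in the units of the state.
- robot.state(): the state, without advancing time (a new reading comes with each control period).
- robot.get_image(name): name is "side" or "top" or "wrist"; returns a dict with "color" (400x640x3 uint8, red, green, blue), "K" (3x3 intrinsics, pixels), "R" (3x3) and "t" (3): a world point X has camera coordinates R X + t. Camera axes: x right, y down, z forward; pixel columns grow to the right and rows downward; lengths in m; the calibration is good to about 2 mm. A picture is of the moment at which its call begins. There is no depth.
- robot.sign_off(): hands the job in, once; it reports no verdict.
The state is a dict: "time": time; "joint_positions": joint angles; "joint_vel": joint speeds; "joint_efforts": joint torques, N m; "eef_pos": TCP position; "orientation": TCP orientation; "wrist_force": force on the tool from outside, world axes, zero at the start; "ft_torque": the same for the moment, N m; "opening": finger opening in m.
Only numpy, scipy, OpenCV 4.12 (cv2) and the standard library are available. Lean on these libraries where they do the work, as an engineer would, in place of code of your own. Each camera call takes 0.05 s, during which the arm holds its last target.

## Working session

There is one attempt and no reset: what is moved stays moved. The work goes in short steps, Python scripts to look and compute and a tool call to move; the robot and the scene stay as the last step left them, time stands still between calls to the robot, and variables do not carry over. Pictures are saved under pics/ and viewed, and the job is handed in when it is done.

Besides the shell and the picture viewer there is one more tool, called after "Emit:" as a command line: name --argument value ..., lists and objects as JSON in quotes. carry_out: Moves the arm, as the interface text tells. Its arguments: {"type":"object","properties":{"jaw":{"type":"array"},"delta_pos":{"type":"array"},"rotation":{"type":"array"},"grip_force":{"type":"number"}},"required":["jaw","delta_pos","rotation"]}

```bash
mkdir -p pics; ls; python3 - <<'E'
from rig import robot
import cv2
s=robot.state();print({k:s[k] for k in('time','joint_positions','eef_pos','orientation','wrist_force','opening')})
for n in('side','top','wrist'):
    i=robot.get_image(n);cv2.imwrite(f'pics/{n}0.png',i['color'][:,:,::-1]);print(n,i['K'].tolist() if hasattr(i['K'],'tolist') else i['K'])
E
```

```text
pics
{'time': 0.0, 'joint_positions': array([-1.16448426,  0.61595063, -0.01263474,  1.42491029,  0.00811001,
        1.10336075, -0.04037094]), 'eef_pos': array([0.27229297, 0.58938175, 0.2301139 ]), 'orientation': array([ 2.14664445e-01,  9.76687009e-01, -1.26299203e-03, -2.59538407e-04]), 'wrist_force': array([-0.51815752,  0.1784661 ,  0.29121178]), 'opening': 0.0850705837749978}
side [[377.6201216283478, 0.0, 318.04377722769203], [0.0, 377.6201216283478, 204.9053247632703], [0.0, 0.0, 1.0]]
top [[378.5244717597668, 0.0, 328.25343073582036], [0.0, 378.5244717597668, 197.5189253991267], [0.0, 0.0, 1.0]]
wrist [[323.12557190197936, 0.0, 319.9667350791925], [0.0, 323.12557190197936, 197.6509494514914], [0.0, 0.0, 1.0]]
```

View pics/side0.png

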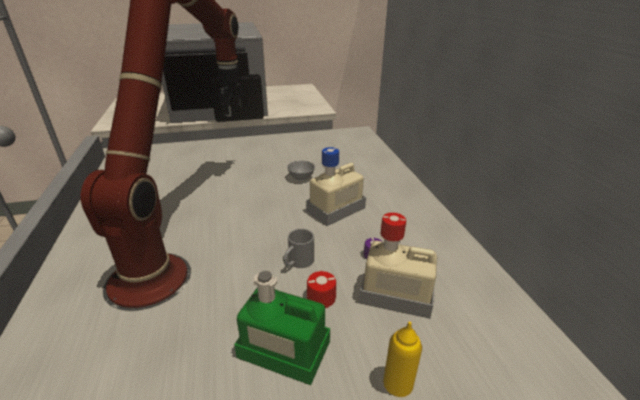

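View pics/top0.png

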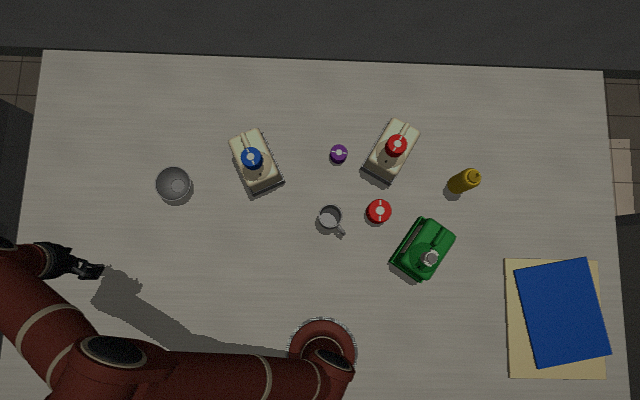

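View pics/wrist0.png

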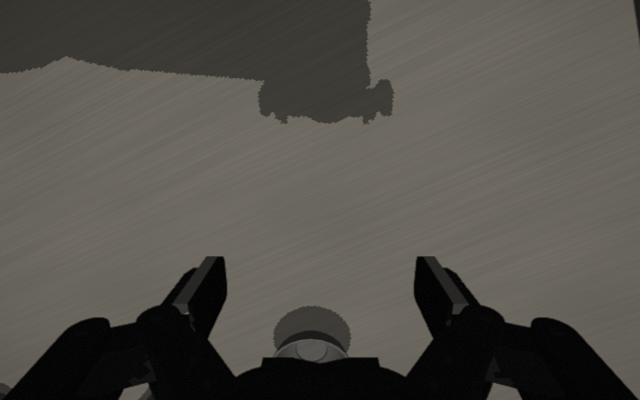

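The side view shows the cream jug with the red cap at about (393,227). A loose red decoy lies on the table at (321,289), and the blue-capped jug is at (331,157). In the top view the target cap is at (396,145), the decoy at (379,211), the mug at (330,217) and the squeeze bottle at (464,181).

```bash
cat > h.py <<'E'
from rig import robot
import cv2, numpy as np
def ray(im,u,v):
    K,R,t=[np.array(im[k]) for k in 'KRt']; t=t.reshape(3)
    d=R.T@np.linalg.solve(K,[u,v,1.]); return -R.T@t,d
def onz(im,u,v,z):
    c,d=ray(im,u,v); return c+d*(z-c[2])/d[2]
def proj(im,X):
    p=np.array(im['K'])@(np.array(im['R'])@np.array(X)+np.array(im['t']).reshape(3)); return p[:2]/p[2]
def redmask(im):
    h=cv2.cvtColor(im['color'],cv2.COLOR_RGB2HSV)
    return (((h[...,0]<8)|(h[...,0]>172))&(h[...,1]>150)&(h[...,2]>90)).astype(np.uint8)
E
python3 - <<'E'
from h import *
for n,(u0,u1,v0,v1) in (('top',(375,420,125,165)),('side',(370,415,205,250))):
    im=robot.get_image(n); 
    print(n,'cam',ray(im,0,0)[0].round(3))
    m=redmask(im); k=np.zeros_like(m);k[v0:v1,u0:u1]=m[v0:v1,u0:u1]
    c=max(cv2.findContours(k,cv2.RETR_EXTERNAL,cv2.CHAIN_APPROX_NONE)[0],key=cv2.contourArea); 
    (x,y),r=cv2.minEnclosingCircle(c); print((x,y),r,cv2.boundingRect(c), cv2.fitEllipse(c))
    if n=='top':print(onz(im,x,y,.207),onz(im,x,y,.229))
    crop=im['color'][v0-20:v1+20,u0-20:u1+20,::-1]; cv2.imwrite(f'pics/{n}_crop.png',cv2.resize(crop,None,fx=6,fy=6,interpolation=cv2.INTER_CUBIC))
    if n=='side':
        c0,d=ray(im,x,y); print('side', onz(im,x,y,.207))
    else: T=ray(im,x,y)
A=[T,(c0,d)]
M=sum(np.eye(3)-np.outer(q,q)/(q@q) for _,q in A); b=sum((np.eye(3)-np.outer(q,q)/(q@q))@p for p,q in A)
print('tri',np.linalg.solve(M,b))
E
```

```text
top cam [0.305 0.026 1.202]
(395.5909118652344, 142.22727966308594) 9.02738094329834 (387, 134, 15, 17) ((393.1643371582031, 140.82098388671875), (9.40410041809082, 17.185306549072266), 33.4598274230957)
[ 0.60497541 -0.1830832   0.207     ] [ 0.59834463 -0.17846429  0.229     ]
side cam [ 0.278 -0.825  0.705]
(392.78570556640625, 226.35714721679688) 14.605462074279785 (382, 213, 24, 28) ((393.2984619140625, 226.94097900390625), (22.385425567626953, 27.656797409057617), 0.8892545700073242)
side [ 0.59591173 -0.18755209  0.207     ]
tri [ 0.60213846 -0.18272426  0.20381899]
```

```bash
ls pics
```

```text
side0.png
side_crop.png
top0.png
top_crop.png
wrist0.png
```

View pics/top_crop.png

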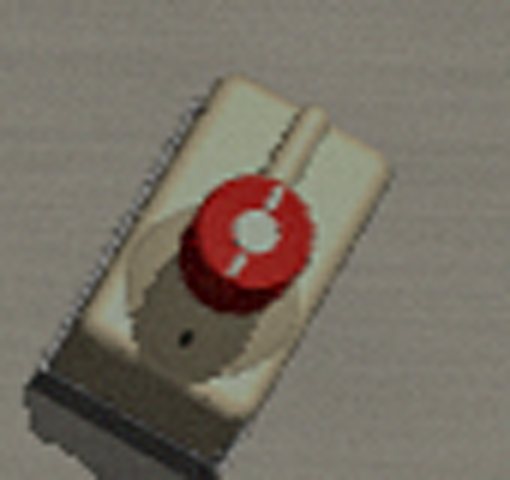

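View pics/side_crop.png

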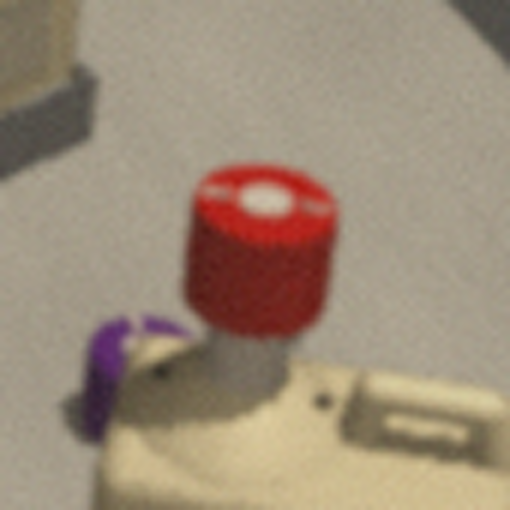

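```bash
python3 - <<'E'
from h import *
im=robot.get_image('top');m=redmask(im); k=np.zeros_like(m);k[125:165,375:420]=m[125:165,375:420]
v,u=np.nonzero(k);c=cv2.convexHull(np.c_[u,v].astype(np.int32))
print(cv2.fitEllipse(c),cv2.minEnclosingCircle(c),cv2.boundingRect(c))
(x,y),_=cv2.minEnclosingCircle(c)
print(onz(im,x,y,.207),onz(im,x,y,.229))
for z in(.207,.229,.185):print(z,proj(im,[.598,-.182,z]))
h=cv2.cvtColor(im['color'],cv2.COLOR_RGB2HSV)
# white marks
yy,xx=np.mgrid[:400,:640]; w=((h[...,1]<110)&(h[...,2]>150)&(np.hypot(xx-x,yy-y)<9))
v,u=np.nonzero(w);P=np.array([onz(im,a,b,.229)[:2] for a,b in zip(u,v)]);print(len(P),P.mean(0))
l=cv2.fitLine(P.astype(np.float32),cv2.DIST_L2,0,.01,.01).ravel();print(l,np.degrees(np.arctan2(l[1],l[0])))
E
```

```text
((396.8288879394531, 143.26626586914062), (18.09552574157715, 19.557109832763672), 114.0186767578125) ((396.6351318359375, 143.770263671875), 9.865236282348633) (387, 134, 20, 19)
[ 0.60072656 -0.18594113  0.207     ] [ 0.59418972 -0.18125904  0.229     ]
0.207 [395.20012258 144.69381355]
0.229 [396.90822474 142.3948341 ]
0.185 [393.56259867 146.89779989]
37 [ 0.59638774 -0.18340637]
[ 0.9182863  -0.39591697  0.59638774 -0.18340637] -23.323174
```

```bash
cat > loc.py <<'E'
from h import *
def marks(im,box,z=.229):
    u0,u1,v0,v1=box
    k=4;c=cv2.resize(im['color'][v0:v1,u0:u1],None,fx=k,fy=k,interpolation=cv2.INTER_CUBIC)
    h=cv2.cvtColor(c,cv2.COLOR_RGB2HSV)
    w=((h[...,1]<90)&(h[...,2]>120)).astype(np.uint8)
    r=(((h[...,0]<8)|(h[...,0]>172))&(h[...,1]>130)&(h[...,2]>60)).astype(np.uint8)
    hull=cv2.convexHull(cv2.findNonZero(r)); m=np.zeros_like(r);cv2.fillConvexPoly(m,hull,1);m=cv2.erode(m,np.ones((3,3)))
    w&=m; v,u=np.nonzero(w); 
    n,l,s,ce=cv2.connectedComponentsWithStats(w)
    for i in range(1,n):
        if s[i,4]>15:
            p=(ce[i]+.5)/k-.5+[u0,v0];print('blob',s[i,4],p.round(2),onz(im,*p,z).round(4))
    P=np.array([onz(im,(a+.5)/k-.5+u0,(b+.5)/k-.5+v0,z)[:2] for a,b in zip(u,v)]);L=cv2.fitLine(P.astype(np.float32),cv2.DIST_L2,0,.01,.01).ravel()
    print('mean',P.mean(0).round(4),'ang',np.degrees(np.arctan2(L[1],L[0])).round(1))
E
python3 - <<'E'
from loc import *
marks(robot.get_image('top'),(380,415,128,162));marks(robot.get_image('side'),(375,412,208,248))
from scipy.spatial.transform import Rotation as Ro
s=robot.state();print(Ro.from_quat(s['orientation']).as_matrix().round(3),s['eef_pos'],s['time'])
E
```

```text
blob 787 [397.68 142.28] [ 0.5984 -0.1841  0.229 ]
blob 100 [394.07 148.66] [ 0.5805 -0.1744  0.229 ]
mean [ 0.5964 -0.183 ] ang -28.3
blob 450 [393.84 217.9 ] [ 0.5965 -0.186   0.229 ]
mean [ 0.5965 -0.186 ] ang -0.8
[[-0.908  0.419 -0.   ]
 [ 0.419  0.908 -0.   ]
 [ 0.    -0.    -1.   ]] [0.27253644 0.58995243 0.23111358] 0.4
```

Emit:
carry_out --jaw '[-1,-1,-1,-1,-1,-1,-1,-1,-1,-1,-1,-1]' --delta_pos '[[0,0,-35],[0,0,-35],[0,0,-35],[0,0,-15],[-31,-28,0],[-31,-28,0],[-31,-28,0],[-31,-28,0],[-31,-28,0],[-31,-28,0],[-31,-28,0],[-31,-28,0]]' --rotation '[[0,0,0],[0,0,0],[0,0,0],[0,0,0],[0,0,0],[0,0,0],[0,0,0],[0,0,0],[0,0,0],[0,0,0],[0,0,0],[0,0,0]]' --grip_force 80

```text
time: 1.6
eef_pos: [0.4042, 0.281, 0.3516]
orientation: [0.215, 0.977, 0.0, 0.0]
wrist_force: [0.7, 0.5, -0.3]
opening: 0.0851
```

Emit:
carry_out --jaw '[-1,-1,-1,-1,-1,-1,-1,-1,-1,-1,-1,-1]' --delta_pos '[[-31,-29,0],[-31,-29,0],[-31,-29,0],[-31,-29,0],[-31,-29,0],[-31,-29,0],[-31,-29,0],[-31,-29,0],[-31,-28,0],[-31,-27,0],[-31,-27,0],[-24,-23,0]]' --rotation '[[0,0,0],[0,0,0],[0,0,0],[0,0,0],[0,0,0],[0,0,0],[0,0,0],[0,0,0],[0,0,0],[0,0,0],[0,0,0],[0,0,0]]'

```text
time: 2.8
eef_pos: [0.5943, -0.1787, 0.3511]
orientation: [0.215, 0.977, -0.0, 0.0]
wrist_force: [0.3, -0.6, 0.4]
opening: 0.0854
```

Emit:
carry_out --jaw '[-1,-1,-1,-1,-1,-1,-1,-1,-1,-1,-1,-1]' --delta_pos '[[0,0,0],[0,0,0],[0,0,0],[0,0,0],[0,0,0],[0,0,0],[0,0,0],[0,0,0],[0,0,0],[0,0,0],[0,0,0],[0,0,0]]' --rotation '[[0,0,0.14],[0,0,0.14],[0,0,0.14],[0,0,0.14],[0,0,0.14],[0,0,0.14],[0,0,0.14],[0,0,0.14],[0,0,0.14],[0,0,0.14],[0,0,0.14],[0,0,0.14]]'

```text
time: 4.0
eef_pos: [0.5938, -0.176, 0.3513]
orientation: [0.872, 0.49, 0.0, -0.0]
wrist_force: [-0.3, 0.4, 0.1]
opening: 0.0851
```

Emit:
carry_out --jaw '[-1,-1,-1,-1,-1]' --delta_pos '[[0,0,0],[0,0,0],[0,0,0],[0,0,0],[0,0,0]]' --rotation '[[0,0,0.14],[0,0,0.14],[0,0,0.14],[0,0,0],[0,0,0]]'

```text
time: 4.5
eef_pos: [0.5939, -0.176, 0.3512]
orientation: [0.954, 0.301, -0.0, -0.0]
wrist_force: [0.7, -0.1, 0.0]
opening: 0.0852
```

```bash
python3 - <<'E'
from loc import *
from scipy.spatial.transform import Rotation as Ro
im=robot.get_image('wrist');cv2.imwrite('pics/wrist1.png',im['color'][:,:,::-1])
im=robot.get_image('side');cv2.imwrite('pics/side1.png',im['color'][:,:,::-1])
s=robot.state();print(Ro.from_quat(s['orientation']).as_matrix().round(3),s['eef_pos'],s['time'],s['joint_positions'].round(2))
E
```

```text
[[ 0.819  0.574  0.   ]
 [ 0.574 -0.819  0.   ]
 [ 0.    -0.    -1.   ]] [ 0.59382294 -0.17621768  0.35136018] 4.6 [-0.18  0.58  0.8   1.33 -0.41  1.4  -0.35]
```

View pics/wrist1.png

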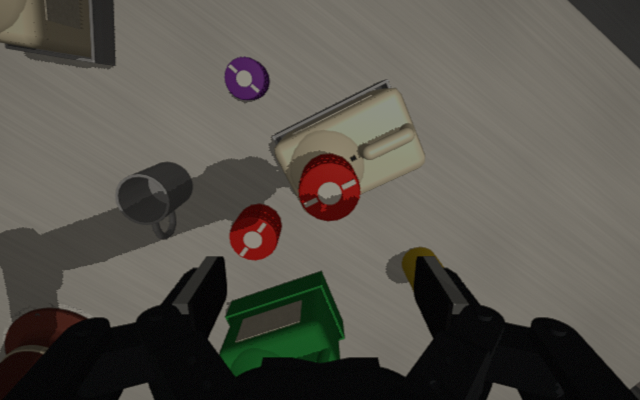

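View pics/side1.png

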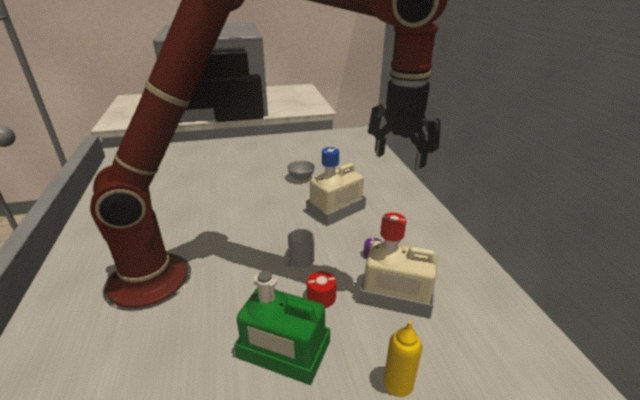

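```bash
python3 - <<'E'
from loc import *
im=robot.get_image('wrist'); marks(im,(295,366,145,228)); print(ray(im,0,0)[0], proj(im,[.597,-.1845,.229]))
r=redmask(im); k=np.zeros_like(r);k[145:228,295:366]=r[145:228,295:366]
c=cv2.convexHull(cv2.findNonZero(k));print(cv2.boundingRect(c))
E
```

```text
blob 1014 [348.17 183.83] [ 0.611 -0.192  0.229]
blob 4311 [328.55 189.63] [ 0.5974 -0.1814  0.229 ]
blob 22 [305.   202.97] [ 0.5761 -0.1718  0.229 ]
mean [ 0.5999 -0.1834] ang -38.0
[ 0.65507545 -0.1319459   0.49250698] [331.24661112 191.97966061]
(298, 157, 62, 55)
```

Emit:
carry_out --jaw '[-1,-1,-1,-1,-1,-1,-1,-1,-1]' --delta_pos '[[-2,8,0],[0,0,25],[0,0,25],[0,0,25],[0,0,25],[0,0,25],[0,0,23],[0,0,15],[0,0,0]]' --rotation '[[0,0,0],[0,0,0],[0,0,0],[0,0,0],[0,0,0],[0,0,0],[0,0,0],[0,0,0],[0,0,0]]'

```text
time: 5.55
eef_pos: [0.5957, -0.1837, 0.1861]
orientation: [0.954, 0.3, -0.002, -0.001]
wrist_force: [-0.2, -0.3, -0.4]
opening: 0.0856
```

```bash
python3 - <<'E'
from loc import *
im=robot.get_image('wrist');cv2.imwrite('pics/wrist2.png',im['color'][:,:,::-1])
im=robot.get_image('side');cv2.imwrite('pics/side2.png',cv2.resize(im['color'][120:320,300:500,::-1],None,fx=3,fy=3))
s=robot.state();print(s['eef_pos'],s['time'],s['joint_positions'].round(2),s['wrist_force'])
E
```

```text
[ 0.59720365 -0.1847086   0.18894518] 5.65 [-0.14  0.71  0.73  1.57 -0.52  1.06 -0.24] [ 0.24679768 -0.22463768  0.76107118]
```

View pics/wrist2.png

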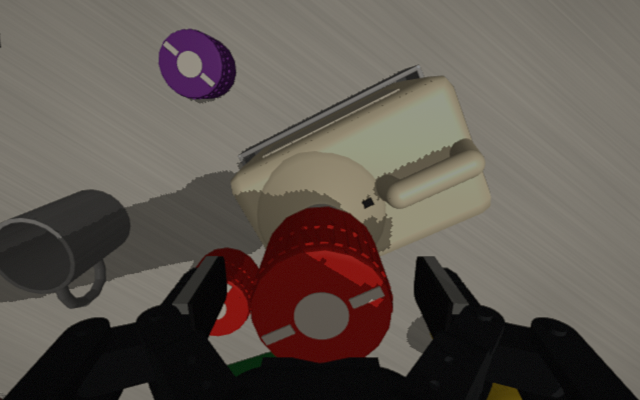

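View pics/side2.png

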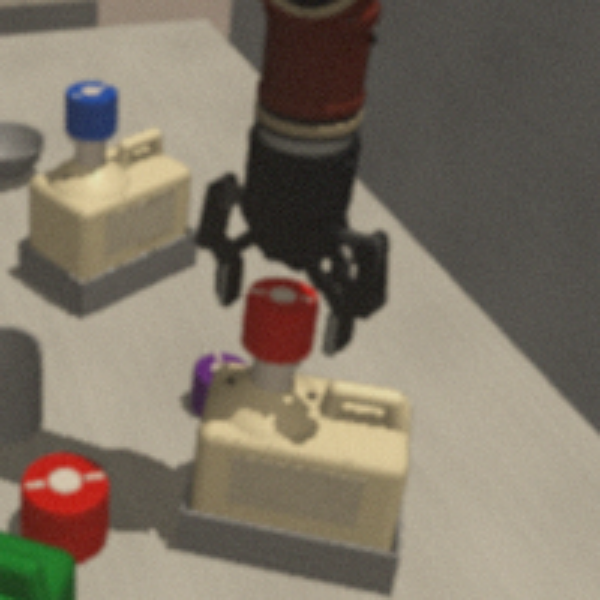

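The wrist view shows the cap midway between the pads: cap edges at columns 250 and 391, pads at 225 and 416. I'll close the gripper.

Emit:
carry_out --jaw '[1,1,1,1,1,1]' --delta_pos '[[0,0,0],[0,0,0],[0,0,0],[0,0,0],[0,0,0],[0,0,0]]' --rotation '[[0,0,0],[0,0,0],[0,0,0],[0,0,0],[0,0,0],[0,0,0]]' --grip_force 80

```text
time: 6.25
eef_pos: [0.5971, -0.1842, 0.1891]
orientation: [0.954, 0.3, 0.001, 0.0]
wrist_force: [-0.5, 1.3, 4.8]
opening: 0.053
```

```bash
python3 - <<'E'
from loc import *
im=robot.get_image('wrist');cv2.imwrite('pics/wrist3.png',im['color'][:,:,::-1]);print(proj(im,[.597,-.184,.229]))
s=robot.state();print(s['eef_pos'],s['opening'],s['time'],s['wrist_force'],s['ft_torque'])
E
```

```text
[322.31687747 310.69263711]
[ 0.59713136 -0.18418283  0.18907458] 0.052781715165390174 6.3 [-0.49781325  0.97184897  5.02726158] [ 0.2231686   0.14011656 -0.01432979]
```

View pics/wrist3.png

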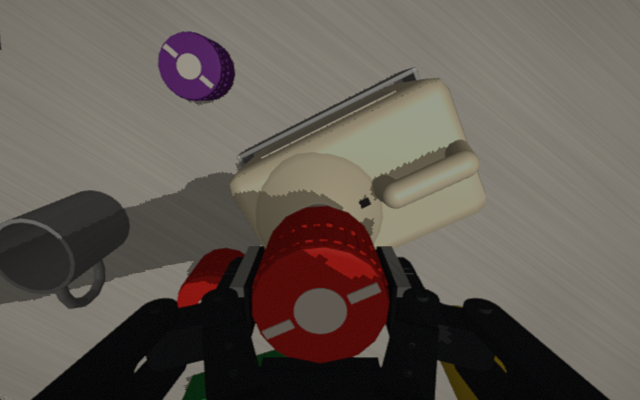

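The cap is gripped, with an opening of 53 mm and its disc at (320,311), where I predicted it. Next I'll press it down.

Emit:
carry_out --jaw '[1,1,1,1,1,1]' --delta_pos '[[0,0,2],[0,0,2],[0,0,2],[0,0,0],[0,0,0],[0,0,0]]' --rotation '[[0,0,0],[0,0,0],[0,0,0],[0,0,0],[0,0,0],[0,0,0]]'

```text
time: 6.9
eef_pos: [0.5972, -0.1842, 0.1838]
orientation: [0.954, 0.3, 0.001, 0.0]
wrist_force: [-1.6, 1.3, 8.7]
opening: 0.0528
```

Emit:
carry_out --jaw '[1,1,1,1]' --delta_pos '[[0,0,2],[0,0,0],[0,0,0],[0,0,0]]' --rotation '[[0,0,0],[0,0,0],[0,0,0],[0,0,0]]'

```text
time: 7.3
eef_pos: [0.5972, -0.1841, 0.1822]
orientation: [0.954, 0.3, 0.001, 0.0]
wrist_force: [-2.2, 2.1, 10.2]
opening: 0.0525
```

```bash
python3 - <<'E'
from loc import *
im=robot.get_image('wrist');cv2.imwrite('pics/wrist4.png',im['color'][:,:,::-1]);print(proj(im,[.597,-.184,.2225]))
im=robot.get_image('side');cv2.imwrite('pics/side4.png',cv2.resize(im['color'][120:320,300:500,::-1],None,fx=3,fy=3))
s=robot.state();print(s['eef_pos'],s['opening'],s['time'],s['wrist_force'],s['ft_torque'])
E
```

```text
[322.26963683 311.46554216]
[ 0.59717563 -0.18414683  0.18219863] 0.05260608797269 7.4 [-2.26187373  2.11712618 10.02540325] [ 0.40489847  0.52034937 -0.00890842]
```

View pics/wrist4.png

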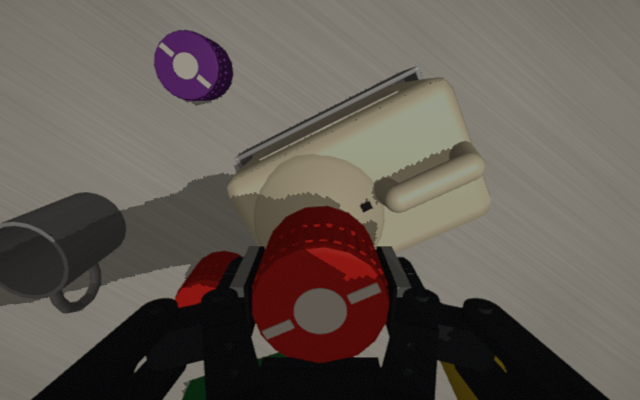

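View pics/side4.png

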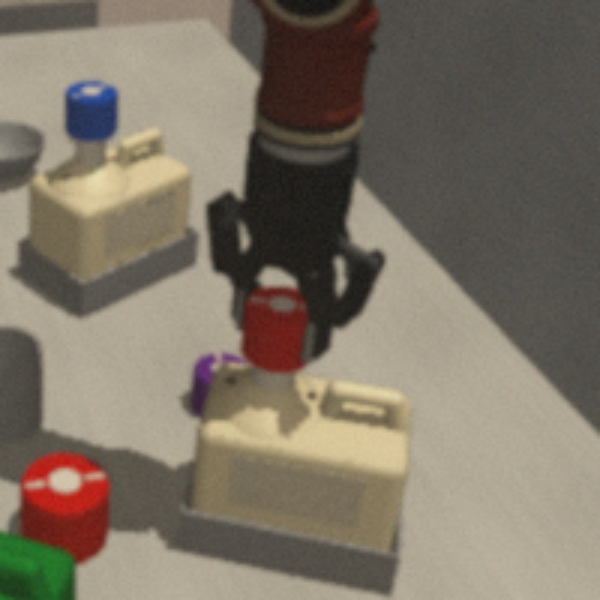

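The force is about 10 N, which means about 6 mm pressed, and the cap hasn't slipped in the pads. I'll start the twist gently.

Emit:
carry_out --jaw '[1,1,1,1]' --delta_pos '[[0,0,0],[0,0,0],[0,0,0],[0,0,0]]' --rotation '[[0,0,-0.1],[0,0,-0.1],[0,0,-0.1],[0,0,0]]'

```text
time: 7.8
eef_pos: [0.5974, -0.1836, 0.1824]
orientation: [0.898, 0.44, 0.001, -0.0]
wrist_force: [-3.0, 3.0, 11.3]
opening: 0.0524
```

```bash
python3 - <<'E'
from loc import *
im=robot.get_image('wrist');cv2.imwrite('pics/wrist5.png',im['color'][:,:,::-1])
s=robot.state();print(s['eef_pos'],s['opening'],s['time'],s['wrist_force'],s['ft_torque'],s['joint_positions'].round(2))
E
```

```text
[ 0.59739965 -0.18361435  0.18239781] 0.0525743657972003 7.85 [-2.13176219  2.85303777 10.9362893 ] [0.56613801 0.54051185 0.06686929] [-0.1   0.69  0.64  1.58 -0.47  1.02  0.01]
```

View pics/wrist5.png

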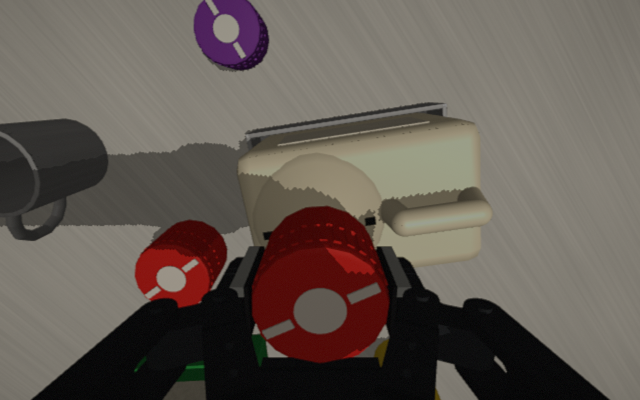

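The cap turns with the gripper: the marks are fixed relative to the pads while the jug has rotated in view. I'll continue to 80°.

Emit:
carry_out --jaw '[1,1,1,1,1,1,1,1,1,1,1,1]' --delta_pos '[[0,0,0],[0,0,0],[0,0,0],[0,0,0],[0,0,0],[0,0,0],[0,0,0],[0,0,0],[0,0,0],[0,0,0],[0,0,0],[0,0,0]]' --rotation '[[0,0,-0.1],[0,0,-0.1],[0,0,-0.1],[0,0,-0.1],[0,0,-0.1],[0,0,-0.1],[0,0,-0.1],[0,0,-0.1],[0,0,-0.1],[0,0,-0.1],[0,0,-0.1],[0,0,0]]'

```text
time: 9.05
eef_pos: [0.597, -0.1829, 0.1822]
orientation: [0.535, 0.845, 0.001, 0.0]
wrist_force: [-3.6, 2.6, 11.2]
opening: 0.053
```

```bash
python3 - <<'E'
from loc import *
im=robot.get_image('wrist');cv2.imwrite('pics/wrist6.png',im['color'][:,:,::-1])
from scipy.spatial.transform import Rotation as Ro
s=robot.state();print(s['eef_pos'],s['opening'],s['time'],s['wrist_force'],s['ft_torque'],s['joint_positions'].round(2));print(Ro.from_quat(s['orientation']).as_matrix().round(3))
E
```

```text
[ 0.59701274 -0.18295093  0.18225145] 0.05254038151445073 9.1 [-3.70143274  3.25948975 11.10048179] [0.58518256 0.75035295 0.14241619] [ 0.07  0.64  0.33  1.57 -0.24  0.97  0.91]
[[-0.425  0.905  0.001]
 [ 0.905  0.425  0.002]
 [ 0.001  0.002 -1.   ]]
```

View pics/wrist6.png

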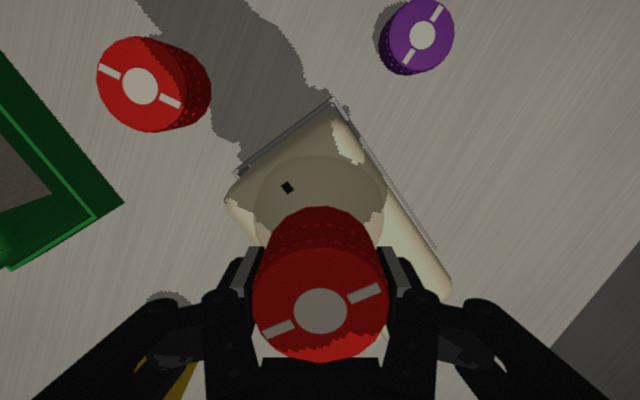

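The measured twist is 80° with no slip. Now I'll lift straight up, slowly at first.

Emit:
carry_out --jaw '[1,1,1,1,1,1,1,1]' --delta_pos '[[0,0,-3],[0,0,-3],[0,0,-3],[0,0,-3],[0,0,-4],[0,0,-4],[0,0,-4],[0,0,0]]' --rotation '[[0,0,0],[0,0,0],[0,0,0],[0,0,0],[0,0,0],[0,0,0],[0,0,0],[0,0,0]]'

```text
time: 9.9
eef_pos: [0.5972, -0.1846, 0.205]
orientation: [0.537, 0.844, -0.0, 0.001]
wrist_force: [0.5, 0.2, -0.5]
opening: 0.0522
```

The cap is free, with no force left at the wrist. I'll lift it the rest of the way.

Emit:
carry_out --jaw '[1,1,1,1,1,1,1,1,1,1,1,1]' --delta_pos '[[0,0,-6],[0,0,-10],[0,0,-12],[0,0,-12],[0,0,-12],[0,0,-12],[0,0,-8],[0,0,-4],[0,0,0],[0,0,0],[0,0,0],[0,0,0]]' --rotation '[[0,0,0],[0,0,0],[0,0,0],[0,0,0],[0,0,0],[0,0,0],[0,0,0],[0,0,0],[0,0,0],[0,0,0],[0,0,0],[0,0,0]]'

```text
time: 11.1
eef_pos: [0.5965, -0.1839, 0.2797]
orientation: [0.537, 0.844, -0.0, -0.001]
wrist_force: [-0.4, -0.6, -1.7]
opening: 0.053
```

```bash
python3 - <<'E'
from loc import *
im=robot.get_image('wrist');cv2.imwrite('pics/wrist7.png',im['color'][:,:,::-1])
im=robot.get_image('side');cv2.imwrite('pics/side7.png',cv2.resize(im['color'][120:320,300:500,::-1],None,fx=3,fy=3))
m=redmask(im);m[255:]=0;c=max(cv2.findContours(m[:, 360:430].copy(),cv2.RETR_EXTERNAL,cv2.CHAIN_APPROX_NONE)[0],key=cv2.contourArea);print('red bbox side',cv2.boundingRect(c),'+360')
for z in(.278,.300,.322,.198):print(z,proj(im,[.597,-.184,z]).round(1))
s=robot.state();print(s['eef_pos'],s['orientation'],s['opening'],s['time'],s['wrist_force'],abs(s['joint_vel']).max())
E
```

```text
red bbox side (0, 0, 51, 19) +360
0.278 [396.1 198.7]
0.3 [397.3 189.9]
0.322 [398.5 180.8]
0.198 [392.2 228.6]
[ 0.59662579 -0.18396134  0.27992803] [ 5.36581760e-01  8.43848253e-01 -1.47170148e-04 -3.45032809e-04] 0.05256275390198612 11.2 [-0.5973864  -0.56751575 -0.70149774] 0.002794047282094166
```

View pics/wrist7.png

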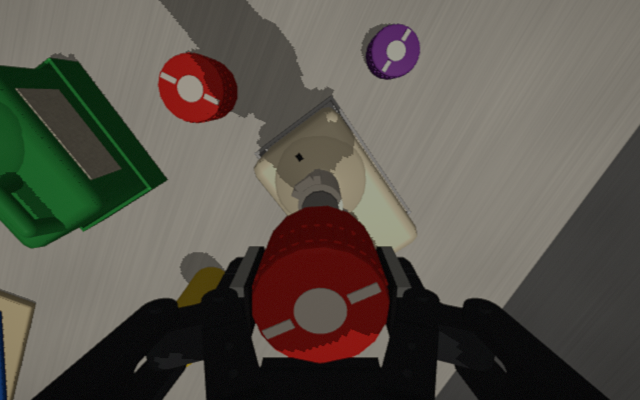

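View pics/side7.png

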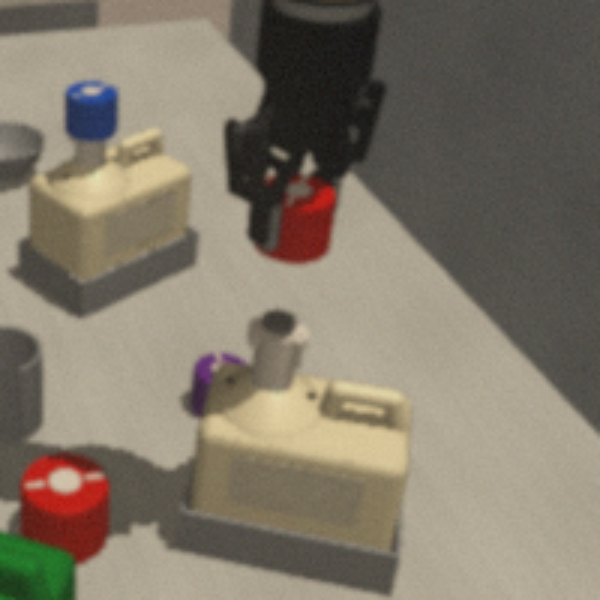

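The cap is held level above the open neck. In the side crop it is centred at about (298,220), which puts its centre at z ≈ 0.295 and the gap at about 75–80 mm. I'm handing in.

```bash
python3 -c "
from rig import robot
print(robot.sign_off())"
```

```text
the job is handed in; nothing more can be done
None
```

The red cap is off the cream jug and still held in the gripper above the open neck. I handed the job in at about 11 s; it reports no verdict.

- **Press and twist:** I gripped the cap at 80 N and pressed it until the wrist read about 10 N, which corresponds to about 6 mm. I then twisted it 80° counterclockwise. The marks on the cap stayed fixed relative to the pads, so it did not slip.
- **Lift:** The wrist force fell to about zero during the first 23 mm, so the cap came free cleanly. I then raised it to the final height.
- **Last checks:**
  - The opening was 52.6 mm and the joints were practically still.
  - The tool was vertical to within 0.001 rad and within 1 mm of the estimated neck axis.
  - By the side image the gap is about 75–80 mm.
- **Check that failed:** My automatic red mask on the last side image picked up the arm instead of the cap. I read the cap's position from the picture by eye.
- **Other objects:** The robot's path and the pictures gave no sign of contact with the blue-capped jug, mug, squeeze bottle or bowl, but I did not measure their final positions.

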